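# Build the sieve stack on the shaker

### The arm

A 6-joint arm with a two-finger parallel gripper is mounted at the origin on the work surface. World frame = base frame: x ahead of the robot, y to its left, z up, the work surface at z = 0. Lengths are in mm, angles in rad, forces in N, time in s.
With the tool pointing down it reaches from about 350 to 775 mm from the base axis. Payload 7.3 kg.
Tool frame: the origin (TCP) lies at the very end of the fingers, on their centre line; the grasp point (between the pads) lies 19 mm behind it; z points along the fingers, y is the line along which they close (so a half turn about z gives the same grasp; the last joint's range is limited). The gripper opens to 92 mm and grips with 3 to 60 N. Pads are 19 mm wide; open, the fingers measure 130 mm over their backs; the gripper's body (75 mm by 190 mm) begins 47 mm behind the grasp point.
Start: joints at [-1.458, 0.342, 1.524, -0, 1.275, -0.146], TCP at [134.38, -507.53, 226.741] pointing down, gripper open.
Joint ranges: [-2.53, 2.53], [-0.77, 2.02], [0.04, 2.7], [-1, 4.14], [0.28, 2.66], [-3.11, 3.11]. Speed limits (rad/s): [2.57, 2.57, 3.14, 3.14, 3.14, 3.14].

### API

Orientations are given as a 3x3 rotation matrix whose columns are the frame's x, y, z axes.
In Python, from plant import r, optics gives the robot as it stands.
- The arm moves only by the tool step_arm, never from a script. Its arguments are lists of equal length, an entry for each row: "slide": the shift along the tool's x, y, z in cm, a list of three; "rot": the turn, a rotation vector about the tool's x, y, z in degrees, a list of three; "jaw": the finger opening in cm, from 0 to 9.18. In form: {"slide": [[dx, dy, dz], ...], "rot": [[rx, ry, rz], ...], "jaw": [jaw, ...]}. A call has exactly 8 rows; each row shifts and turns the commanded pose from where the row before left it, along the tool's axes as they then stand; what a row does not reach is not made up. A row lasts 1/8 s, in which the tool goes at most 62.5 mm and 10.7 degrees, less where a joint would pass 70% of its speed; a pose out of reach is approached as far as the arm can. A call with a gripper value outside its range is refused whole. The fingers move at their own pace and stop on an object; the grip force is fixed at half the most. Time passes only in rows, so rows that do not move let the fingers close, or fill a call up. It gives the time, the measured TCP pose, the force, the opening and the grip force at its end, in the units of the state.
- r.get_obs(): the state, without advancing time (a new reading comes with each control period).
- optics.grab_frame(name): name is "scene" or "top" or "wrist"; returns (picture, depth): 384x512x3 uint8, red, green, blue; 384x512 float32, mm along the optical axis (not along the pixel's ray), 0 where there is no reading.
- optics.camera_info(name): a dict with "fx", "fy", "cx", "cy" (pixels), "rvec" (rotation vector, rad) and "tvec" (3), from world to camera coordinates, as OpenCV has them; the wrist camera has in their place "mount" (4x4, takes a point from camera to tool coordinates, whose origin is the TCP and whose axes are the flange's). Camera axes: x right, y down, z forward; pixel columns grow to the right and rows downward; lengths in mm; the calibration is good to about 2 mm. A picture is of the moment at which its call begins: read the wrist's pose just before it. camera_info takes no time and is no camera call.
- r.job_done(): hands the job in; it is judged then, once.
The state is a dict: "time_s": time; "joint_pos": joint angles; "qvel": joint speeds; "joint_torque": joint torques, N m; "tool_pos": TCP position; "tool_rot": TCP orientation; "ft_force": force on the tool from outside, world axes, zero at the start; "torque": the same for the moment, N m; "gripper_width": opening from 0.0 (shut) to 1.0 (fully open); "gripper_force": force on a finger pad.
Only numpy, scipy, OpenCV 4.12 (cv2) and the standard library are available. Lean on these libraries where they do the work, as an engineer would, in place of code of your own. Each camera call takes 0.05 s, during which the arm holds its last target. There are 200 camera calls.

### The job

Get the sieves ready for the next soil sample: on the round shaker, build the stack one piece at a time from the bottom up - the white catch pan first, then the blue fine sieve, the red medium sieve, the yellow coarse sieve, and the green lid on top. Each piece must sit level and fully home in the one below and be let go; leave the sample jar, the brush and the wash bottle where they are.

Things in the scene. Friction and masses are not known exactly. Their poses are not given: they have to be found in the camera images.
- shaker: Round cream-white shaker base with a green band, fixed, 130 mm in diameter, deck at 45 mm height. In its middle a raised black seat collar, outside diameter 60, inside 52 mm, rim at 54 mm, takes the foot of the pan. Origin: centre of the underside on the bench, z up. A seated pan has its origin 47 mm above this origin.
- pan: White plastic catch pan with a closed pale grey floor. Loose, round, about 60 g. Foot of diameter 47 mm (lower edge tapered) from 0 to 7 mm height, then a wall of outside diameter 60, inside 52 mm up to the open rim at 32 mm. Origin: centre of the foot's underside, z up. Seated, its foot is inside the shaker's collar (2.5 mm play) and its shoulder rests on the collar's rim.
- fine: Blue plastic sieve with a fine mesh floor. Loose, round, about 60 g. Foot of diameter 47 mm (lower edge tapered) from 0 to 7 mm height, then a wall of outside diameter 60, inside 52 mm up to the open rim at 32 mm. Origin: centre of the foot's underside, z up. Seated, the foot is inside the rim below (2.5 mm play), the shoulder rests on it, the origin 25 mm above that of the piece below.
- medium: Red plastic sieve with a medium mesh floor. Loose, round, about 60 g. Foot of diameter 47 mm (lower edge tapered) from 0 to 7 mm height, then a wall of outside diameter 60, inside 52 mm up to the open rim at 32 mm. Origin: centre of the foot's underside, z up. Seated, the foot is inside the rim below (2.5 mm play), the shoulder rests on it, the origin 25 mm above that of the piece below.
- coarse: Yellow plastic sieve with a coarse mesh floor. Loose, round, about 60 g. Foot of diameter 47 mm (lower edge tapered) from 0 to 7 mm height, then a wall of outside diameter 60, inside 52 mm up to the open rim at 32 mm. Origin: centre of the foot's underside, z up. Seated, the foot is inside the rim below (2.5 mm play), the shoulder rests on it, the origin 25 mm above that of the piece below.
- lid: Green plastic lid, loose, about 50 g. Foot of diameter 47 mm from 0 to 7 mm height, disc of diameter 60 mm from 7 to 13 mm, central round knob of diameter 20 mm from 13 to 43 mm: grip it there. Origin: centre of the underside of the foot, z up. Seated, the foot is inside the rim below (2.5 mm play), the shoulder rests on it, the origin 25 mm above that of the piece below.
- jar: Bystander: small amber sample jar with a black cap, diameter 40 mm, 55 mm high, standing loose on the bench. Origin: centre of its underside.
- brush: Bystander: wooden sieve brush, about 140 mm long, lying loose on the bench along its x axis, handle to -x. Origin: centre of its underside.
- washbottle: Bystander: whitish translucent plastic wash bottle with a red cap, diameter 60 mm, 160 mm high, standing loose on the bench. Origin: centre of its underside.
Not all that is in view belongs to the job. Of the things that look like the pan, the middle-sized one is meant. Of the things like the shaker, leave any that is purple; of the rest the smaller one is meant.

How it is judged (in metres and radians):
On the way, in this order (a step that is already met when the one before it is completed fails the run):
1. the white pan sits home in the shaker (horizontal distance between pan and shaker below 0.005 m and z of pan in the frame of shaker between 0.044 and 0.05 m and angle between pan's own z axis and vertical below 0.06 rad), for 0.2 s.
2. the blue fine sieve sits home in the white pan (all of step 1 and horizontal distance between fine and pan below 0.005 m and z of fine in the frame of pan between 0.022 and 0.028 m and angle between fine's own z axis and vertical below 0.06 rad), for 0.2 s.
3. the red medium sieve sits home in the blue fine sieve (all of step 2 and horizontal distance between medium and fine below 0.005 m and z of medium in the frame of fine between 0.022 and 0.028 m and angle between medium's own z axis and vertical below 0.06 rad), for 0.2 s.
4. the yellow coarse sieve sits home in the red medium sieve (all of step 3 and horizontal distance between coarse and medium below 0.005 m and z of coarse in the frame of medium between 0.022 and 0.028 m and angle between coarse's own z axis and vertical below 0.06 rad), for 0.2 s.
5. the green lid sits home in the yellow coarse sieve (all of step 4 and horizontal distance between lid and coarse below 0.005 m and z of lid in the frame of coarse between 0.022 and 0.028 m and angle between lid's own z axis and vertical below 0.06 rad), for 0.2 s.
At the end, for the whole second after the job is handed in: On the shaker, bottom up: white pan, blue, red, yellow sieve, green lid; each centred on the one below to 5 mm, at its seated height to 3 mm, tilted under 0.06 rad, at rest and let go (all of step 5 and linear speed of each of pan, fine, medium, coarse, lid below 0.02 m/s and angular speed of each of pan, fine, medium, coarse, lid below 0.2 rad/s); the robot touches nothing.
It fails at once if the sample jar was moved more than 30 mm or knocked over (distance of jar from where it was at the start of the episode above 0.03 m or angle between jar's own z axis and vertical above 0.6 rad).
It fails at once if the brush was moved more than 30 mm (distance of brush from where it was at the start of the episode above 0.03 m).
It fails at once if the wash bottle was moved more than 30 mm or knocked over (distance of washbottle from where it was at the start of the episode above 0.03 m or angle between washbottle's own z axis and vertical above 0.6 rad).
It also fails if it takes over 128 s, if anything falls off the work surface, if the arm or the gripper's body presses on something with over 40 N, if the wrist force passes 120 N, or if a joint passes its speed limit or range.

## Working session

There is one attempt and no reset: what is moved stays moved. The work goes in short steps, Python scripts to look and compute and a tool call to move; the robot and the scene stay as the last step left them, time stands still between calls to the robot, and variables do not carry over. Pictures are saved under pics/ and viewed, at most 14 in all, crops included, and the job is handed in when it is done.

Besides the shell and the picture viewer there is one more tool, called after "Request:" by a JSON object that holds its "name" and its "arguments", one argument or row to a line. step_arm: Moves the arm, as the interface text tells. Its arguments: {"type":"object","properties":{"slide":{"type":"array","items":{"type":"array","items":{"type":"number"}}},"rot":{"type":"array","items":{"type":"array","items":{"type":"number"}}},"jaw":{"type":"array","items":{"type":"number"}}},"required":["slide","rot","jaw"]}

```bash
ls; mkdir -p pics
python3 - <<'E'
from plant import r, optics
import cv2
o=r.get_obs();print(o)
for n in("scene","top"):
    p,d=optics.grab_frame(n);cv2.imwrite(f"pics/{n}0.png",p[...,::-1]);print(optics.camera_info(n))
print(optics.camera_info("wrist"))
E
```

```text
pics
{'time_s': 0.0, 'joint_pos': array([-1.45800082e+00,  3.42702286e-01,  1.52503346e+00, -3.29230888e-05,
        1.27539568e+00, -1.45980919e-01]), 'qvel': array([-0.00132657, -0.00155668,  0.00045636, -0.00144557, -0.00152738,
        0.00145555]), 'joint_torque': array([-1.96921355e-03, -4.31250679e+01, -2.44222748e+01,  7.15678465e-02,
        5.58438292e-02, -1.33903059e-04]), 'tool_pos': array([ 134.32050339, -507.09617212,  226.04983377]), 'tool_rot': array([[ 9.66701373e-01,  2.55907042e-01, -2.04496209e-04],
       [ 2.55907051e-01, -9.66700188e-01,  1.52545336e-03],
       [ 1.92687733e-04, -1.52698988e-03, -9.99998816e-01]]), 'ft_force': array([0.16725046, 0.13351042, 0.12555723]), 'torque': array([0.00616893, 0.03677513, 0.04124215]), 'gripper_force': 0.0, 'gripper_width': 1.000197532085909}
{'fx': 425.5157129137121, 'fy': 425.5157129137121, 'cx': 250.87344216348808, 'cy': 193.01040204813248, 'rvec': array([ 2.01700951,  1.46873063, -0.57932224]), 'tvec': array([-121.46682344, -356.56958307, 1721.28888649])}
{'fx': 354.55661363963907, 'fy': 354.55661363963907, 'cx': 259.4448290518507, 'cy': 197.57808659130373, 'rvec': array([ 2.08422731, -2.13550531,  0.143758  ]), 'tvec': array([  6.91428469, 511.87206401, 858.71406665])}
{'fx': 324.29547924575746, 'fy': 324.29547924575746, 'cx': 251.91397979504956, 'cy': 192.1966272582927, 'mount': array([[-3.78295050e-04, -9.52629636e-01, -3.04132592e-01,
         8.20148602e+01],
       [ 9.99999816e-01, -5.04849183e-04,  3.37482124e-04,
        -7.70742867e-01],
       [-4.75036564e-04, -3.04132408e-01,  9.52629651e-01,
        -1.57094033e+02],
       [ 0.00000000e+00,  0.00000000e+00,  0.00000000e+00,
         1.00000000e+00]])}
```

View pics/top0.png

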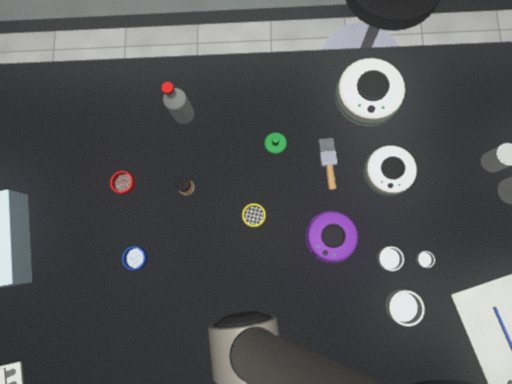

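View pics/scene0.png

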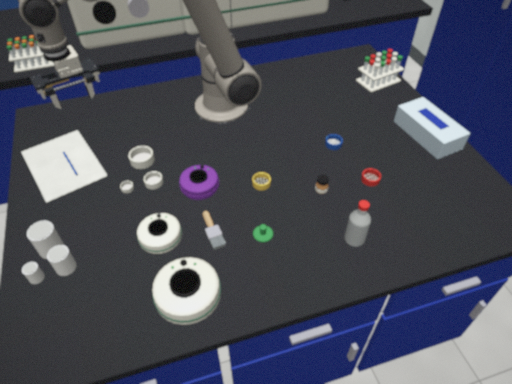

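The top view shows the small cream shaker at (391,170), the middle pan at (391,259), blue (133,258), red (121,182), yellow (254,215) and the lid (275,142). The bystanders are the jar (186,187), the brush (330,160) and the bottle (175,100). The scene view agrees. Next I measure them.

```bash
cat > h.py <<'E'
from plant import r, optics
import numpy as np, cv2
def cam(n):
    c=optics.camera_info(n)
    K=np.array([[c['fx'],0,c['cx']],[0,c['fy'],c['cy']],[0,0,1]])
    if n=='wrist':
        o=r.get_obs(); T=np.eye(4);T[:3,:3]=o['tool_rot'];T[:3,3]=o['tool_pos'];T=T@c['mount']
    else:
        R=cv2.Rodrigues(c['rvec'])[0];T=np.eye(4);T[:3,:3]=R.T;T[:3,3]=-R.T@c['tvec']
    return K,T
def cloud(K,T,d):
    v,u=np.mgrid[:d.shape[0],:d.shape[1]]
    X=np.stack([(u-K[0,2])/K[0,0]*d,(v-K[1,2])/K[1,1]*d,d],-1)
    return X@T[:3,:3].T+T[:3,3]
def ray(K,T,uv,z):
    uv=np.atleast_2d(uv).astype(float)
    q=np.c_[(uv-K[[0,1],2])/K[[0,1],[0,1]],np.ones(len(uv))]@T[:3,:3].T
    return T[:3,3]+q*((z-T[2,3])/q[:,2])[:,None]
def circ(P):
    A=np.c_[2*P[:,:2],np.ones(len(P))];s=np.linalg.lstsq(A,(P[:,:2]**2).sum(1),rcond=None)[0]
    return s[:2],np.sqrt(s[2]+s[:2]@s[:2])
E
python3 - <<'E'
from h import *
p,d=optics.grab_frame("top");K,T=cam("top");W=cloud(K,T,d);hsv=cv2.cvtColor(p,cv2.COLOR_RGB2HSV)
print(T[:3,3])
H,S,V=[hsv[...,i].astype(int) for i in range(3)]
obj=dict(shaker=(391,170,30,45,(V>110)&(S<70)),big=(371,90,40,45,(V>110)&(S<70)),pan=(391,259,16,32,(V>90)&(S<70)),panS=(426,259,14,32,(V>90)&(S<70)),panL=(406,307,24,32,(V>90)&(S<70)),
 fine=(133,258,18,32,(H>100)&(H<130)&(S>120)),medium=(121,182,18,32,((H<10)|(H>170))&(S>110)),coarse=(254,215,18,32,(H>18)&(H<38)&(S>110)),lid=(275,142,16,13,(H>45)&(H<85)&(S>100)),
 jar=(186,187,14,55,V>0),bottle=(172,100,26,100,V>0),brush=(330,163,30,5,V>0))
v,u=np.mgrid[:384,:512]
for n,(a,b,w,z,m) in obj.items():
    win=(abs(u-a)<w)&(abs(v-b)<w)
    q=win&m; P=W[q]; zs=P[:,2]
    hi=q&(abs(W[...,2]-z)<6)
    if n in('jar','bottle','brush'):
        P=W[win&(W[...,2]>8)]
        print(n,np.percentile(P,[2,50,98],0).round().tolist());continue
    P=W[hi]; 
    if n not in('lid',):
        c=P[:,:2].mean(0)
    lo,up=np.percentile(P[:,:2],2,0),np.percentile(P[:,:2],98,0)
    cs=cv2.findContours((q).astype(np.uint8),0,1)[0];k=max(cs,key=cv2.contourArea)[:,0]
    hull=cv2.convexHull(k)[:,0]
    print(n,'zpct',np.percentile(zs,[5,50,95]).round(),'n',hi.sum(),'mid',((lo+up)/2).round(1),'ext',(up-lo).round(1),'contour',*[x if np.isscalar(x) else x.round(1) for x in circ(ray(K,T,k,z))])
E
```

```text
[352.33456114 -40.52026993 934.70269619]
shaker zpct [29. 44. 48.] n 1322 mid [ 579. -344.] ext [111.2 111.4] contour [ 577.4 -342.8] 62.714589913218205
big zpct [41. 61. 65.] n 118 mid [ 765.5 -295.2] ext [112.2 148.1] contour [ 797.5 -309. ] 89.10908661386605
pan zpct [-0. 11. 33.] n 135 mid [ 352.4 -328.1] ext [56.3 56.5] contour [ 352.8 -327.4] 31.434950316019872<stdin>:18: RuntimeWarning: Mean of empty slice.
  ret = um.true_divide(
Traceback (most recent call last):
IndexError: index -1 is out of bounds for axis 0 with size 0
```

Run:
```python
from h import *
p,d=optics.grab_frame("top");K,T=cam("top");W=cloud(K,T,d);hsv=cv2.cvtColor(p,cv2.COLOR_RGB2HSV)
H,S,V=[hsv[...,i].astype(int) for i in range(3)]
obj=dict(panS=(426,259,14,20,(V>90)&(S<70)),panL=(406,307,24,40,(V>90)&(S<70)),
 fine=(133,258,18,32,(H>100)&(H<130)&(S>120)),medium=(121,182,18,32,((H<10)|(H>170))&(S>110)),coarse=(254,215,18,32,(H>18)&(H<38)&(S>110)),lid=(275,142,16,13,(H>45)&(H<85)&(S>100)),
 jar=(186,187,14,55,V>0),bottle=(172,100,26,100,V>0),brush=(330,163,30,5,V>0))
v,u=np.mgrid[:384,:512]
for n,(a,b,w,z,m) in obj.items():
    win=(abs(u-a)<w)&(abs(v-b)<w)
    q=win&m; zs=W[q][:,2]
    if n in('jar','bottle','brush'):
        P=W[win&(W[...,2]>8)]
        print(n,np.percentile(P,[2,50,98],0).round().tolist());continue
    k=max(cv2.findContours(q.astype(np.uint8),0,1)[0],key=cv2.contourArea)[:,0]
    print(n,np.percentile(zs,[5,50,95]).round(),'contour',*[x.round(1) for x in circ(ray(K,T,k,z))], end=' ')
    P=W[q&(abs(W[...,2]-z)<6)]
    if len(P): lo,up=np.percentile(P[:,:2],[2,98],0);print('mid',((lo+up)/2).round(1),(up-lo).round(1))
    else:print()
```

```text
panS [-1.  8. 22.] contour [ 349.4 -416.9] 21.9 mid [ 349.2 -416.3] [39.3 39.7]
panL [ 1. 16. 44.] contour [ 236.6 -349. ] 43.7 mid [ 235.9 -349.5] [78.  78.2]
fine [-0. 28. 32.] contour [367.7 318.1] 31.5 mid [367.8 321. ] [56.9 58.5]
medium [-1. 24. 33.] contour [566.7 358.9] 32.9 mid [568.4 362. ] [56.8 56.1]
coarse [-1. 29. 33.] contour [470.2  11.5] 30.6 mid [469.8  12.5] [56.6 56.8]
lid [-0. 12. 43.] contour [668.2 -49.8] 29.9 mid [668.3 -49.5] [53.9 54. ]
jar [[533.0, 173.0, 13.0], [549.0, 187.0, 53.0], [568.0, 208.0, 57.0]]
bottle [[736.0, 175.0, 14.0], [752.0, 196.0, 103.0], [779.0, 228.0, 161.0]]
brush [[407.0, -208.0, 11.0], [619.0, -190.0, 18.0], [672.0, -79.0, 661.0]]
```

Request:
{"name": "step_arm", "arguments": {
  "slide": [
    [0,0,0],
    [0,0,0],
    [0,0,0],
    [5.2,2.4,0.5],
    [5.2,2.4,0.5],
    [5.2,2.4,0.5],
    [5.2,2.4,0.5],
    [5.2,2.4,0.5]
  ],
  "rot": [
    [0,0,-10.1],
    [0,0,-10.1],
    [0,0,-10],
    [0,0,0],
    [0,0,0],
    [0,0,0],
    [0,0,0],
    [0,0,0]
  ],
  "jaw": [9.18,9.18,9.18,9.18,9.18,9.18,9.18,9.18]
}}

```text
time_s: 1.2
tool_pos: [404.7, -407.5, 201.5]
tool_rot: [[0.707, 0.707, -0.0], [0.707, -0.707, -0.0], [-0.0, 0.0, -1.0]]
ft_force: [-0.4, -0.6, 0.2]
gripper_width: 1.003
gripper_force: 0.0
```

```bash
cat >> h.py <<'E'
def go(x,y,z,p0=None):
    o=r.get_obs();R=o['tool_rot'];d=np.array([x,y,z])-o['tool_pos']
    print('t',o['time_s'].__round__(2),'tcp',o['tool_pos'].round(1),'yaw',np.degrees(np.arctan2(R[1,0],R[0,0])).round(2),'tilt',np.degrees(R[:2,2]).round(2),'slide cm',(R.T@d/10).round(2))
E
python3 -c "
from h import *
go(578,-343.5,160)"
```

```text
t 1.2 tcp [ 404.7 -407.5  201.5] yaw 45.03 tilt [-0.   -0.01] slide cm [16.78  7.74  4.15]
```

Request:
{"name": "step_arm", "arguments": {
  "slide": [
    [4.2,1.9,1],
    [4.2,1.9,1],
    [4.2,1.9,1],
    [4.2,2,1.1],
    [0,0,0],
    [0,0,0],
    [0,0,0],
    [0,0,0]
  ],
  "rot": [
    [0,0,0],
    [0,0,0],
    [0,0,0],
    [0,0,0],
    [0,0,0],
    [0,0,0],
    [0,0,0],
    [0,0,0]
  ],
  "jaw": [9.18,9.18,9.18,9.18,9.18,9.18,9.18,9.18]
}}

```text
time_s: 2.2
tool_pos: [575.5, -344.8, 161.4]
tool_rot: [[0.708, 0.706, 0.001], [0.706, -0.708, -0.001], [-0.0, 0.001, -1.0]]
ft_force: [0.5, -0.6, 0.1]
gripper_width: 1.002
gripper_force: 0.0
```

Run:
```python
from h import *
go(352.5,-328,130)
K,T=cam('wrist');p,d=optics.grab_frame('wrist');cv2.imwrite('pics/w1.png',p[...,::-1]);np.savez('w1.npz',p=p,d=d,K=K,T=T)
W=cloud(K,T,d);near=np.hypot(W[...,0]-578,W[...,1]+343.5)
q=(near<45)&(W[...,2]>49.5)&(W[...,2]<60);P=W[q];print(q.sum(),np.percentile(P,[1,50,99],0).round(1).tolist())
# dark collar: outer contour on z=54, inner hole
V=p.max(2);m=((V<60)&(near<50)).astype(np.uint8)
for c in cv2.findContours(m,1,1)[0]:
    if len(c)>60: print(len(c),cv2.contourArea(c),[circ(ray(K,T,c[:,0],z)) for z in(45,54)])
m=((V>110)&(near<85)).astype(np.uint8)
c=max(cv2.findContours(m,0,1)[0],key=cv2.contourArea);print('outer',circ(ray(K,T,c[:,0],45)))
```

```text
t 2.2 tcp [ 575.5 -344.8  161.4] yaw 44.94 tilt [ 0.03 -0.04] slide cm [-14.59 -16.95   3.13]
1011 [[549.4, -372.3, 49.7], [578.5, -342.7, 52.9], [607.3, -314.7, 54.6]]
905 12801.5 [(array([ 396.27020788, -535.48516376]), np.float64(152.34967930498073)), (array([ 404.06342425, -527.26776989]), np.float64(147.33636770643284))]
120 813.0 [(array([ 585.83274857, -568.49343708]), np.float64(19.651197908960686)), (array([ 587.38810419, -559.18985281]), np.float64(19.004543588125234))]
737 2385.5 [(array([ 530.91492558, -395.27740552]), np.float64(88.16096155158381)), (array([ 534.27744062, -391.67377378]), np.float64(85.25988310427948))]
outer (array([ 580.55610414, -341.83915311]), np.float64(61.09843442197567))
```

View pics/w1.png

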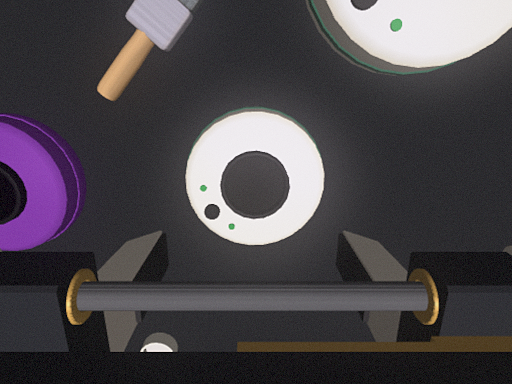

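The wrist view shows the shaker ring at (255,182), with the black collar disc at (255,184).

Run:
```python
from h import *
f=np.load('w1.npz');p,K,T=f['p'],f['K'],f['T']
V=p.max(2)
for th in(90,120,150):
    n,l=cv2.connectedComponents((V<th).astype(np.uint8));m=(l==l[184,255]).astype(np.uint8)
    c=max(cv2.findContours(m,0,1)[0],key=cv2.contourArea);print('collar',cv2.contourArea(c),[circ(ray(K,T,c[:,0],z)) for z in (45,54)])
    n,l=cv2.connectedComponents((V>th).astype(np.uint8));m=(l==l[130,255]).astype(np.uint8)
    c=max(cv2.findContours(m,0,1)[0],key=cv2.contourArea);h=cv2.convexHull(c);print('deck',circ(ray(K,T,h[:,0],45)))
```

```text
collar 3490.5 [(array([ 577.50850521, -344.84824065]), np.float64(29.92197497095407)), (array([ 579.33778347, -342.90406181]), np.float64(28.937344186973405))]
deck (array([ 580.61887017, -341.64502445]), np.float64(61.76109275193394))
collar 3526.5 [(array([ 577.54520119, -344.92605208]), np.float64(30.07567366019667)), (array([ 579.37327191, -342.97931273]), np.float64(29.085985173273354))]
deck (array([ 580.23753226, -342.36485621]), np.float64(61.12688685586459))
collar 3578.0 [(array([ 577.41988077, -344.94165848]), np.float64(30.29704319667924)), (array([ 579.25207536, -342.99440557]), np.float64(29.300070188581707))]
deck (array([ 579.70377585, -342.58756098]), np.float64(60.67471532633971))
```

Request:
{"name": "step_arm", "arguments": {
  "slide": [
    [-3.7,-4.2,0.5],
    [-3.7,-4.2,0.5],
    [-3.6,-4.2,1],
    [-3.6,-4.3,1.1],
    [0,0,0],
    [0,0,0],
    [0,0,0],
    [0,0,0]
  ],
  "rot": [
    [0,0,0],
    [0,0,0],
    [0,0,0],
    [0,0,0],
    [0,0,0],
    [0,0,0],
    [0,0,0],
    [0,0,0]
  ],
  "jaw": [9.18,9.18,9.18,9.18,9.18,9.18,9.18,9.18]
}}

```text
time_s: 3.25
tool_pos: [354.3, -328.0, 129.8]
tool_rot: [[0.706, 0.708, 0.0], [0.708, -0.706, -0.001], [-0.0, 0.001, -1.0]]
ft_force: [-0.0, -0.0, 0.2]
gripper_width: 1.002
gripper_force: 0.0
```

```bash
cat >> h.py <<'E'
def look(name,x,y,zr=32,rad=48):
    """rim circle of the piece near x,y from the wrist camera: depth points of the rim, two ways"""
    K,T=cam('wrist');p,d=optics.grab_frame('wrist');cv2.imwrite(f'pics/{name}.png',p[...,::-1]);np.savez(name+'.npz',p=p,d=d,K=K,T=T)
    W=cloud(K,T,d);n=np.hypot(W[...,0]-x,W[...,1]-y)
    m=((n<rad)&(abs(W[...,2]-zr)<3)).astype(np.uint8)
    P=W[m>0];a,b=np.percentile(P[:,:2],[1,99],0)
    c=max(cv2.findContours(m,0,1)[0],key=cv2.contourArea)
    print(name,'n',m.sum(),'z',np.median(P[:,2]).round(1),'mid',((a+b)/2).round(1),'ext',(b-a).round(1),'contour',circ(ray(K,T,cv2.convexHull(c)[:,0],zr)))
E
python3 - <<'E'
from h import *
look('w2',352.5,-328)
go(352.5,-328,10)
E
```

```text
w2 n 992 z 30.9 mid [ 351.7 -326.9] ext [57.8 57.7] contour (array([ 351.92312188, -326.67768777]), np.float64(29.498062542973866))
t 3.3 tcp [ 354.2 -327.9  129.7] yaw 45.08 tilt [ 0.01 -0.02] slide cm [-0.13 -0.12 11.97]
```

View pics/w2.png

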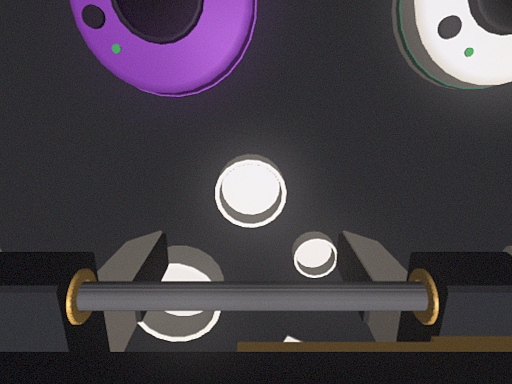

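The pan rim is at (250,192) with clear space for the fingers. I'll descend and grip.

Request:
{"name": "step_arm", "arguments": {
  "slide": [
    [-0.1,-0.24,3],
    [0,0,3],
    [0,0,3],
    [0,0,3],
    [0,0,0],
    [0,0,0],
    [0,0,0],
    [0,0,0]
  ],
  "rot": [
    [0,0,0],
    [0,0,0],
    [0,0,0],
    [0,0,0],
    [0,0,0],
    [0,0,0],
    [0,0,0],
    [0,0,0]
  ],
  "jaw": [9.18,9.18,9.18,9.18,9.18,5,5,5]
}}

```text
time_s: 4.3
tool_pos: [351.5, -327.3, 10.6]
tool_rot: [[0.707, 0.707, 0.001], [0.707, -0.707, -0.002], [-0.0, 0.002, -1.0]]
ft_force: [0.2, -0.4, -0.1]
gripper_width: 0.722
gripper_force: 0.0
```

Request:
{"name": "step_arm", "arguments": {
  "slide": [
    [0,0,0],
    [0,0,0],
    [0,0,-3],
    [0,0,-4],
    [0,0,-5],
    [0,0,0],
    [0,0,0],
    [0,0,0]
  ],
  "rot": [
    [0,0,0],
    [0,0,0],
    [0,0,0],
    [0,0,0],
    [0,0,0],
    [0,0,0],
    [0,0,0],
    [0,0,0]
  ],
  "jaw": [5,5,5,5,5,5,5,5]
}}

```text
time_s: 5.3
tool_pos: [350.5, -326.1, 128.4]
tool_rot: [[0.707, 0.707, -0.002], [0.707, -0.707, 0.002], [0.0, -0.003, -1.0]]
ft_force: [0.1, -0.4, -0.6]
gripper_width: 0.651
gripper_force: 30.0
```

Run:
```python
from h import *
go(579,-343.1,130)
```

```text
t 5.3 tcp [ 350.5 -326.1  128.4] yaw 45.03 tilt [-0.11  0.13] slide cm [14.95 17.37 -0.21]
```

Request:
{"name": "step_arm", "arguments": {
  "slide": [
    [3.75,4.31,0],
    [3.75,4.31,0],
    [3.75,4.31,0],
    [3.75,4.32,0],
    [0,0,0],
    [0,0,1.5],
    [0,0,1.5],
    [0,0,1.5]
  ],
  "rot": [
    [0,0,0],
    [0,0,0],
    [0,0,0],
    [0,0,0],
    [0,0,0],
    [0,0,0],
    [0,0,0],
    [0,0,0]
  ],
  "jaw": [5,5,5,5,5,5,5,5]
}}

```text
time_s: 6.3
tool_pos: [577.9, -342.7, 83.4]
tool_rot: [[0.708, 0.707, -0.001], [0.707, -0.708, 0.001], [-0.0, -0.001, -1.0]]
ft_force: [0.8, 0.5, -0.6]
gripper_width: 0.649
gripper_force: 30.0
```

Request:
{"name": "step_arm", "arguments": {
  "slide": [
    [0,0,0],
    [0,0,0.9],
    [0,0,0.5],
    [0,0,0.4],
    [0,0,0.4],
    [0,0,0.3],
    [0,0,0.2],
    [0,0,0]
  ],
  "rot": [
    [0,0,0],
    [0,0,0],
    [0,0,0],
    [0,0,0],
    [0,0,0],
    [0,0,0],
    [0,0,0],
    [0,0,0]
  ],
  "jaw": [5,5,5,5,5,5,5,5]
}}

```text
time_s: 7.3
tool_pos: [579.2, -342.8, 57.7]
tool_rot: [[0.707, 0.707, 0.0], [0.707, -0.707, -0.0], [-0.0, 0.0, -1.0]]
ft_force: [0.2, -1.2, -1.7]
gripper_width: 0.651
gripper_force: 30.0
```

The foot is in the collar (z 57.7 with no contact force). I'll lower the last millimetre, release and retreat.

Request:
{"name": "step_arm", "arguments": {
  "slide": [
    [0,0,0.1],
    [0,0,0],
    [0,0,0],
    [0,0,0],
    [0,0,0],
    [0,0,-2.5],
    [0,0,-4],
    [0,0,-4]
  ],
  "rot": [
    [0,0,0],
    [0,0,0],
    [0,0,0],
    [0,0,0],
    [0,0,0],
    [0,0,0],
    [0,0,0],
    [0,0,0]
  ],
  "jaw": [5,7.2,7.2,7.2,9.18,9.18,9.18,9.18]
}}

```text
time_s: 8.3
tool_pos: [579.0, -342.5, 162.6]
tool_rot: [[0.707, 0.707, -0.0], [0.707, -0.707, 0.0], [-0.0, -0.001, -1.0]]
ft_force: [-0.1, -0.2, 0.4]
gripper_width: 0.999
gripper_force: 0.0
```

Run:
```python
from h import *
look('w3',579,-343,79)
go(367.8,319.5,130)
```

```text
w3 n 1101 z 78.0 mid [ 578.5 -341.5] ext [57.6 57.8] contour (array([ 578.80415327, -341.35778908]), np.float64(29.53262241740569))
t 8.35 tcp [ 581.1 -344.   169.3] yaw 45.03 tilt [ 0.43 -0.33] slide cm [ 31.87 -62.02   3.4 ]
```

View pics/w3.png

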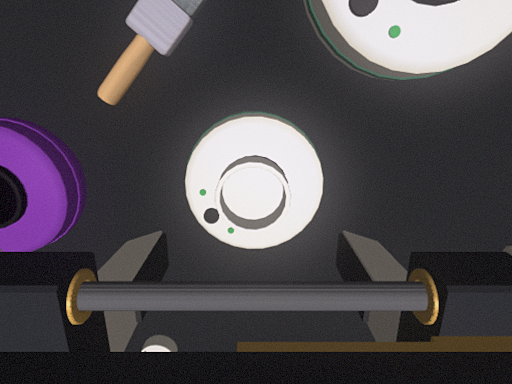

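The pan sits in the collar at (252,190) and reads rim height 78, which is about 79 after the 1 mm reading offset. On to the blue sieve.

Request:
{"name": "step_arm", "arguments": {
  "slide": [
    [2.66,-5.15,0],
    [2.66,-5.15,0],
    [2.66,-5.15,0],
    [2.66,-5.15,0],
    [2.66,-5.15,0],
    [2.66,-5.15,0],
    [2.66,-5.15,0],
    [2.66,-5.15,0]
  ],
  "rot": [
    [0,0,0],
    [0,0,0],
    [0,0,0],
    [0,0,0],
    [0,0,0],
    [0,0,0],
    [0,0,0],
    [0,0,0]
  ],
  "jaw": [9.18,9.18,9.18,9.18,9.18,9.18,9.18,9.18]
}}

```text
time_s: 9.35
tool_pos: [437.4, 100.7, 161.9]
tool_rot: [[0.707, 0.707, 0.001], [0.707, -0.707, 0.0], [0.001, 0.001, -1.0]]
ft_force: [0.3, 0.3, 0.5]
gripper_width: 0.999
gripper_force: 0.0
```

Request:
{"name": "step_arm", "arguments": {
  "slide": [
    [2.65,-5.15,0.8],
    [2.65,-5.15,0.8],
    [2.65,-5.15,0.8],
    [2.65,-5.13,0.8],
    [0,0,0],
    [0,0,0],
    [0,0,0],
    [0,0,0]
  ],
  "rot": [
    [0,0,0],
    [0,0,0],
    [0,0,0],
    [0,0,0],
    [0,0,0],
    [0,0,0],
    [0,0,0],
    [0,0,0]
  ],
  "jaw": [9.18,9.18,9.18,9.18,9.18,9.18,9.18,9.18]
}}

```text
time_s: 10.35
tool_pos: [368.1, 318.6, 129.9]
tool_rot: [[0.708, 0.706, 0.0], [0.706, -0.708, 0.0], [0.0, 0.0, -1.0]]
ft_force: [-2.0, -0.5, -0.7]
gripper_width: 0.998
gripper_force: 0.0
```

Run:
```python
from h import *
go(367.8,319.5,10)
look('w4',367.8,319.5)
go(367.8,319.5,10)
```

```text
t 10.35 tcp [368.1 318.6 129.9] yaw 44.91 tilt [0.03 0.01] slide cm [ 0.04 -0.09 11.99]
w4 n 1001 z 31.0 mid [366.4 323.4] ext [57.5 57.5] contour (array([366.57616012, 323.71140555]), np.float64(29.52667693948148))
t 10.4 tcp [368.  318.7 129.9] yaw 44.92 tilt [0.02 0.01] slide cm [ 0.04 -0.07 11.99]
```

View pics/w4.png

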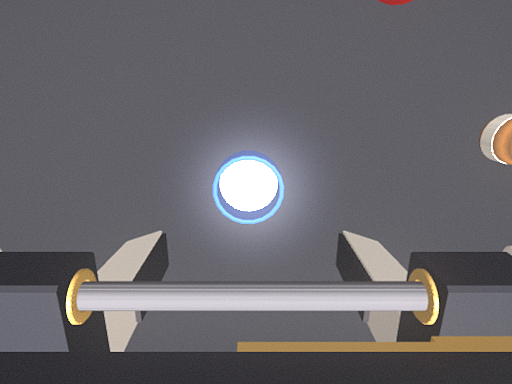

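The blue rim is at (248,189), about 2 mm and 4 mm off in tool x and y. I'll correct for that, descend and grip.

Request:
{"name": "step_arm", "arguments": {
  "slide": [
    [0.22,-0.43,3],
    [0,0,3],
    [0,0,3],
    [0,0,3],
    [0,0,0],
    [0,0,0],
    [0,0,0],
    [0,0,0]
  ],
  "rot": [
    [0,0,0],
    [0,0,0],
    [0,0,0],
    [0,0,0],
    [0,0,0],
    [0,0,0],
    [0,0,0],
    [0,0,0]
  ],
  "jaw": [9.18,9.18,9.18,9.18,9.18,5,5,5]
}}

```text
time_s: 11.4
tool_pos: [366.4, 324.4, 10.6]
tool_rot: [[0.707, 0.707, 0.002], [0.707, -0.707, 0.001], [0.002, 0.0, -1.0]]
ft_force: [0.8, 0.5, 0.2]
gripper_width: 0.725
gripper_force: 0.0
```

Request:
{"name": "step_arm", "arguments": {
  "slide": [
    [0,0,0],
    [0,0,0],
    [0,0,-3],
    [0,0,-5],
    [0,0,-5],
    [0,0,-1],
    [0,0,0],
    [0,0,0]
  ],
  "rot": [
    [0,0,0],
    [0,0,0],
    [0,0,0],
    [0,0,0],
    [0,0,0],
    [0,0,0],
    [0,0,0],
    [0,0,0]
  ],
  "jaw": [5,5,5,5,5,5,5,5]
}}

```text
time_s: 12.4
tool_pos: [365.0, 323.6, 148.1]
tool_rot: [[0.707, 0.707, -0.003], [0.707, -0.707, -0.002], [-0.003, -0.001, -1.0]]
ft_force: [0.1, 0.1, 0.1]
gripper_width: 0.65
gripper_force: 30.0
```

Request:
{"name": "step_arm", "arguments": {
  "slide": [
    [-2.68,5.18,0],
    [-2.68,5.18,0],
    [-2.68,5.18,0],
    [-2.68,5.18,0],
    [-2.68,5.18,0],
    [-2.68,5.18,0],
    [-2.68,5.18,0],
    [-2.68,5.18,0]
  ],
  "rot": [
    [0,0,0],
    [0,0,0],
    [0,0,0],
    [0,0,0],
    [0,0,0],
    [0,0,0],
    [0,0,0],
    [0,0,0]
  ],
  "jaw": [5,5,5,5,5,5,5,5]
}}

```text
time_s: 13.4
tool_pos: [507.1, -122.1, 148.0]
tool_rot: [[0.707, 0.707, -0.003], [0.707, -0.707, 0.001], [-0.001, -0.003, -1.0]]
ft_force: [1.1, 0.4, -1.1]
gripper_width: 0.653
gripper_force: 30.0
```

Request:
{"name": "step_arm", "arguments": {
  "slide": [
    [-2.66,5.19,0],
    [-2.66,5.19,0],
    [-2.67,5.19,0],
    [-2.67,5.2,0],
    [0,0,0],
    [0,0,2],
    [0,0,2],
    [0,0,0]
  ],
  "rot": [
    [0,0,0],
    [0,0,0],
    [0,0,0],
    [0,0,0],
    [0,0,0],
    [0,0,0],
    [0,0,0],
    [0,0,0]
  ],
  "jaw": [5,5,5,5,5,5,5,5]
}}

```text
time_s: 14.4
tool_pos: [577.6, -340.7, 106.5]
tool_rot: [[0.706, 0.708, -0.005], [0.708, -0.706, 0.004], [-0.001, -0.007, -1.0]]
ft_force: [0.4, 0.8, -0.2]
gripper_width: 0.649
gripper_force: 30.0
```

Request:
{"name": "step_arm", "arguments": {
  "slide": [
    [0,0,0],
    [0,0,1],
    [0,0,0.6],
    [0,0,0.5],
    [0,0,0.3],
    [0,0,0.3],
    [0,0,0],
    [0,0,0]
  ],
  "rot": [
    [0,0,0],
    [0,0,0],
    [0,0,0],
    [0,0,0],
    [0,0,0],
    [0,0,0],
    [0,0,0],
    [0,0,0]
  ],
  "jaw": [5,5,5,5,5,5,5,5]
}}

```text
time_s: 15.4
tool_pos: [579.2, -342.7, 82.8]
tool_rot: [[0.707, 0.707, 0.0], [0.707, -0.707, -0.0], [-0.0, 0.0, -1.0]]
ft_force: [-0.1, 0.1, -0.9]
gripper_width: 0.648
gripper_force: 30.0
```

No contact force at 6 mm insertion. I'll release, retreat and settle.

Request:
{"name": "step_arm", "arguments": {
  "slide": [
    [0,0,0.1],
    [0,0,0],
    [0,0,0],
    [0,0,0],
    [0,0,-2.5],
    [0,0,-5],
    [0,0,-2],
    [0,0,0]
  ],
  "rot": [
    [0,0,0],
    [0,0,0],
    [0,0,0],
    [0,0,0],
    [0,0,0],
    [0,0,0],
    [0,0,0],
    [0,0,0]
  ],
  "jaw": [5,7.2,7.2,9.18,9.18,9.18,9.18,9.18]
}}

```text
time_s: 16.4
tool_pos: [579.9, -343.2, 178.6]
tool_rot: [[0.707, 0.707, 0.003], [0.707, -0.707, -0.002], [0.0, 0.004, -1.0]]
ft_force: [0.1, -0.4, -1.0]
gripper_width: 0.996
gripper_force: 0.0
```

Request:
{"name": "step_arm", "arguments": {
  "slide": [
    [0,0,0],
    [0,0,0],
    [0,0,0],
    [-0.1,-5.2,0],
    [-0.1,-5.2,0],
    [-0.1,-5.2,0],
    [-0.1,-5.2,0],
    [0,0,0]
  ],
  "rot": [
    [0,0,0],
    [0,0,0],
    [0,0,0],
    [0,0,0],
    [0,0,0],
    [0,0,0],
    [0,0,0],
    [0,0,0]
  ],
  "jaw": [9.18,9.18,9.18,9.18,9.18,9.18,9.18,9.18]
}}

```text
time_s: 17.4
tool_pos: [426.4, -195.8, 176.4]
tool_rot: [[0.706, 0.708, -0.003], [0.708, -0.706, 0.002], [-0.001, -0.003, -1.0]]
ft_force: [0.4, -1.0, 0.1]
gripper_width: 1.005
gripper_force: 0.0
```

```bash
cat >> h.py <<'E'
def stack(x,y,zr,name):
    K,T=cam('top');p,d=optics.grab_frame('top');cv2.imwrite(f'pics/{name}.png',p[...,::-1]);W=cloud(K,T,d)
    m=(np.hypot(W[...,0]-x,W[...,1]-y)<45)&(abs(W[...,2]-zr)<5);P=W[m]
    if len(P)<30: print('hidden?',len(P));return
    a,b=np.percentile(P[:,:2],[2,98],0);print(name,m.sum(),'z',np.percentile(P[:,2],[10,50,90]).round(1),'mid',((a+b)/2).round(1),'ext',(b-a).round(1))
E
python3 - <<'E'
from h import *
stack(579,-343,104,'t2');go(567.5,360.5,130)
E
```

```text
t2 50 z [100.5 102.7 104.7] mid [ 592.8 -353.1] ext [30.8 40.6]
t 17.45 tcp [ 428.5 -197.6  177. ] yaw 45.07 tilt [ 0.01 -0.01] slide cm [ 49.33 -29.58   4.69]
```

Request:
{"name": "step_arm", "arguments": {
  "slide": [
    [4.95,-3,0],
    [4.95,-3,0],
    [4.95,-3,0],
    [4.95,-3,0],
    [4.95,-3,0],
    [4.95,-3,0],
    [4.95,-3,0],
    [4.95,-3,0]
  ],
  "rot": [
    [0,0,0],
    [0,0,0],
    [0,0,0],
    [0,0,0],
    [0,0,0],
    [0,0,0],
    [0,0,0],
    [0,0,0]
  ],
  "jaw": [9.18,9.18,9.18,9.18,9.18,9.18,9.18,9.18]
}}

```text
time_s: 18.45
tool_pos: [541.0, 253.4, 176.4]
tool_rot: [[0.707, 0.707, 0.001], [0.707, -0.707, 0.0], [0.001, 0.001, -1.0]]
ft_force: [1.9, -0.6, 0.3]
gripper_width: 1.001
gripper_force: 0.0
```

Request:
{"name": "step_arm", "arguments": {
  "slide": [
    [4.92,-2.98,0],
    [4.92,-2.99,1],
    [0,0,2],
    [0,0,1.7],
    [0,0,0],
    [0,0,0],
    [0,0,0],
    [0,0,0]
  ],
  "rot": [
    [0,0,0],
    [0,0,0],
    [0,0,0],
    [0,0,0],
    [0,0,0],
    [0,0,0],
    [0,0,0],
    [0,0,0]
  ],
  "jaw": [9.18,9.18,9.18,9.18,9.18,9.18,9.18,9.18]
}}

```text
time_s: 19.45
tool_pos: [567.0, 363.0, 130.6]
tool_rot: [[0.707, 0.707, 0.001], [0.707, -0.707, 0.001], [0.001, 0.001, -1.0]]
ft_force: [-0.3, -0.0, -0.0]
gripper_width: 0.999
gripper_force: 0.0
```

Run:
```python
from h import *
look('w5',567,363)
go(567,363,10)
```

```text
w5 n 1000 z 31.0 mid [566.9 364.8] ext [57.7 57.6] contour (array([567.25125977, 365.11759432]), np.float64(29.547462554143376))
t 19.5 tcp [566.8 363.1 130.4] yaw 45.01 tilt [0.06 0.03] slide cm [-1.000e-02  1.000e-02  1.204e+01]
```

View pics/w5.png

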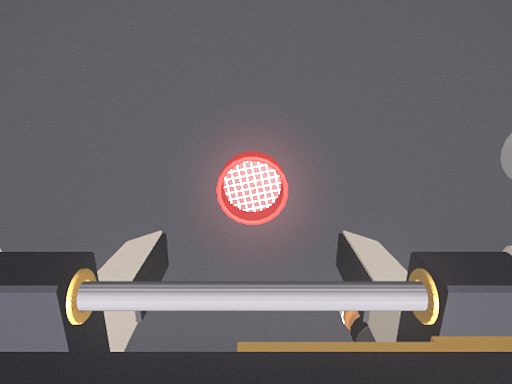

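The red rim is at (252,188), about 1.5 mm off. I'll descend and grip.

Request:
{"name": "step_arm", "arguments": {
  "slide": [
    [0.15,-0.12,3],
    [0,0,3],
    [0,0,3],
    [0,0,3],
    [0,0,0],
    [0,0,0],
    [0,0,0],
    [0,0,0]
  ],
  "rot": [
    [0,0,0],
    [0,0,0],
    [0,0,0],
    [0,0,0],
    [0,0,0],
    [0,0,0],
    [0,0,0],
    [0,0,0]
  ],
  "jaw": [9.18,9.18,9.18,9.18,9.18,5,5,5]
}}

```text
time_s: 20.5
tool_pos: [567.4, 365.3, 11.0]
tool_rot: [[0.707, 0.707, 0.002], [0.707, -0.707, 0.001], [0.002, 0.001, -1.0]]
ft_force: [-0.3, 0.4, -0.7]
gripper_width: 0.721
gripper_force: 0.0
```

Request:
{"name": "step_arm", "arguments": {
  "slide": [
    [0,0,0],
    [0,0,0],
    [0,0,-3],
    [0,0,-5],
    [0,0,-5],
    [0,0,-3],
    [0,0,0],
    [0,0,0]
  ],
  "rot": [
    [0,0,0],
    [0,0,0],
    [0,0,0],
    [0,0,0],
    [0,0,0],
    [0,0,0],
    [0,0,0],
    [0,0,0]
  ],
  "jaw": [5,5,5,5,5,5,5,5]
}}

```text
time_s: 21.5
tool_pos: [566.0, 364.6, 167.8]
tool_rot: [[0.707, 0.707, -0.003], [0.707, -0.707, -0.001], [-0.003, -0.001, -1.0]]
ft_force: [-0.7, -0.8, -0.6]
gripper_width: 0.641
gripper_force: 30.0
```

Request:
{"name": "step_arm", "arguments": {
  "slide": [
    [-4.1,4.24,0],
    [-4.1,4.24,0],
    [-4.1,4.24,0],
    [-4.1,4.24,0],
    [-4.1,4.24,0],
    [-4.1,4.24,0],
    [-4.1,4.24,0],
    [-4.1,4.24,0]
  ],
  "rot": [
    [0,0,0],
    [0,0,0],
    [0,0,0],
    [0,0,0],
    [0,0,0],
    [0,0,0],
    [0,0,0],
    [0,0,0]
  ],
  "jaw": [5,5,5,5,5,5,5,5]
}}

```text
time_s: 22.5
tool_pos: [573.7, -108.3, 167.5]
tool_rot: [[0.707, 0.707, -0.004], [0.707, -0.707, 0.001], [-0.002, -0.003, -1.0]]
ft_force: [1.2, 0.2, -0.6]
gripper_width: 0.647
gripper_force: 30.0
```

Request:
{"name": "step_arm", "arguments": {
  "slide": [
    [-4.1,4.24,0],
    [-4.1,4.24,0],
    [-4.1,4.24,0],
    [-4.09,4.25,0],
    [0,0,0],
    [0,0,1.5],
    [0,0,1.5],
    [0,0,0]
  ],
  "rot": [
    [0,0,0],
    [0,0,0],
    [0,0,0],
    [0,0,0],
    [0,0,0],
    [0,0,0],
    [0,0,0],
    [0,0,0]
  ],
  "jaw": [5,5,5,5,5,5,5,5]
}}

```text
time_s: 23.5
tool_pos: [578.4, -340.5, 137.2]
tool_rot: [[0.706, 0.709, -0.004], [0.709, -0.706, 0.003], [-0.001, -0.005, -1.0]]
ft_force: [-0.2, 0.8, -0.3]
gripper_width: 0.642
gripper_force: 30.0
```

Request:
{"name": "step_arm", "arguments": {
  "slide": [
    [0,0,0],
    [0,0,1],
    [0,0,0.8],
    [0,0,0.5],
    [0,0,0.3],
    [0,0,0.3],
    [0,0,0.3],
    [0,0,0]
  ],
  "rot": [
    [0,0,0],
    [0,0,0],
    [0,0,0],
    [0,0,0],
    [0,0,0],
    [0,0,0],
    [0,0,0],
    [0,0,0]
  ],
  "jaw": [5,5,5,5,5,5,5,5]
}}

```text
time_s: 24.5
tool_pos: [579.2, -342.7, 107.8]
tool_rot: [[0.707, 0.707, 0.0], [0.707, -0.707, -0.0], [-0.0, 0.0, -1.0]]
ft_force: [-0.3, -0.1, -0.7]
gripper_width: 0.643
gripper_force: 30.0
```

Request:
{"name": "step_arm", "arguments": {
  "slide": [
    [0,0,0.1],
    [0,0,0],
    [0,0,0],
    [0,0,0],
    [0,0,-2.5],
    [0,0,-5],
    [0,0,-1.5],
    [0,0,0]
  ],
  "rot": [
    [0,0,0],
    [0,0,0],
    [0,0,0],
    [0,0,0],
    [0,0,0],
    [0,0,0],
    [0,0,0],
    [0,0,0]
  ],
  "jaw": [5,7.2,7.2,9.18,9.18,9.18,9.18,9.18]
}}

```text
time_s: 25.5
tool_pos: [579.5, -342.9, 197.6]
tool_rot: [[0.707, 0.707, 0.002], [0.707, -0.707, -0.001], [0.0, 0.002, -1.0]]
ft_force: [0.5, -0.4, 0.5]
gripper_width: 1.0
gripper_force: 0.0
```

Request:
{"name": "step_arm", "arguments": {
  "slide": [
    [2.49,-4.7,0],
    [2.49,-4.7,0],
    [2.49,-4.7,0],
    [2.49,-4.7,0],
    [2.49,-4.7,0],
    [2.49,-4.7,0],
    [2.5,-4.68,0],
    [0,0,0]
  ],
  "rot": [
    [0,0,0],
    [0,0,0],
    [0,0,0],
    [0,0,0],
    [0,0,0],
    [0,0,0],
    [0,0,0],
    [0,0,0]
  ],
  "jaw": [9.18,9.18,9.18,9.18,9.18,9.18,9.18,9.18]
}}

```text
time_s: 26.5
tool_pos: [467.6, 16.0, 195.2]
tool_rot: [[0.704, 0.711, -0.004], [0.711, -0.704, 0.001], [-0.002, -0.003, -1.0]]
ft_force: [-0.8, -0.3, -0.2]
gripper_width: 0.998
gripper_force: 0.0
```

Request:
{"name": "step_arm", "arguments": {
  "slide": [
    [0,0,2],
    [0,0,3],
    [0,0,1.7],
    [0,0,0],
    [0,0,0],
    [0,0,0],
    [0,0,0],
    [0,0,0]
  ],
  "rot": [
    [0,0,0],
    [0,0,0],
    [0,0,0],
    [0,0,0],
    [0,0,0],
    [0,0,0],
    [0,0,0],
    [0,0,0]
  ],
  "jaw": [9.18,9.18,9.18,9.18,9.18,9.18,9.18,9.18]
}}

```text
time_s: 27.5
tool_pos: [469.9, 13.1, 130.0]
tool_rot: [[0.707, 0.708, 0.001], [0.708, -0.707, -0.0], [0.0, 0.001, -1.0]]
ft_force: [-0.7, 0.5, 0.4]
gripper_width: 0.997
gripper_force: 0.0
```

Run:
```python
from h import *
look('w6',470,13)
go(470,13,10)
stack(579,-343,129,'t3')
p,d=optics.grab_frame('scene');cv2.imwrite('pics/s3.png',cv2.resize(p[150:350,60:330,::-1],None,fx=2.5,fy=2.5))
```

```text
w6 n 994 z 31.0 mid [469.5  13.6] ext [57.5 57.6] contour (array([469.66112141,  13.79153992]), np.float64(29.52692264957721))
t 27.55 tcp [469.9  13.1 129.9] yaw 45.03 tilt [ 0.03 -0.01] slide cm [-1.000e-02  1.000e-02  1.199e+01]
t3 152 z [125.6 127.9 129.7] mid [ 578.6 -343.7] ext [57.  56.9]
```

View pics/s3.png

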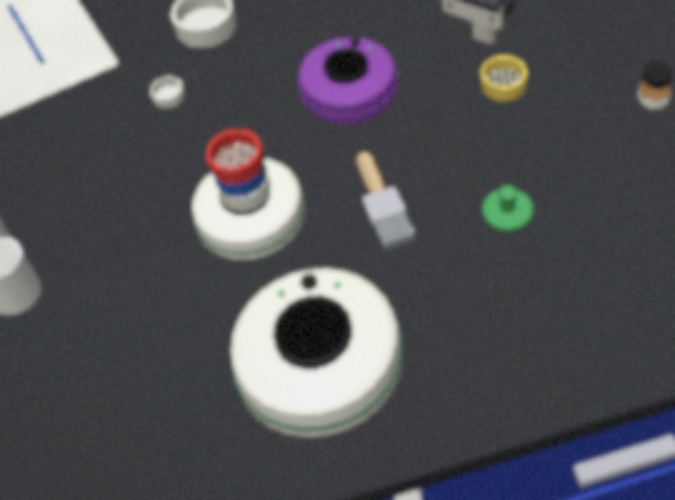

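The stack stands level at (240,170) in the crop: white, blue, red. Yellow is nearly centred under the tool, so I'll grip and carry it.

Request:
{"name": "step_arm", "arguments": {
  "slide": [
    [0.02,-0.06,3],
    [0,0,3],
    [0,0,3],
    [0,0,3],
    [0,0,0],
    [0,0,0],
    [0,0,0],
    [0,0,0]
  ],
  "rot": [
    [0,0,0],
    [0,0,0],
    [0,0,0],
    [0,0,0],
    [0,0,0],
    [0,0,0],
    [0,0,0],
    [0,0,0]
  ],
  "jaw": [9.18,9.18,9.18,9.18,9.18,5,5,5]
}}

```text
time_s: 28.65
tool_pos: [470.1, 13.6, 10.6]
tool_rot: [[0.707, 0.707, 0.002], [0.707, -0.707, -0.0], [0.001, 0.002, -1.0]]
ft_force: [0.4, 0.1, -0.3]
gripper_width: 0.722
gripper_force: 0.0
```

Request:
{"name": "step_arm", "arguments": {
  "slide": [
    [0,0,0],
    [0,0,0],
    [0,0,-3],
    [0,0,-5],
    [0,0,-5],
    [0,0,-5],
    [0,0,-1],
    [0,0,0]
  ],
  "rot": [
    [0,0,0],
    [0,0,0],
    [0,0,0],
    [0,0,0],
    [0,0,0],
    [0,0,0],
    [0,0,0],
    [0,0,0]
  ],
  "jaw": [5,5,5,5,5,5,5,5]
}}

```text
time_s: 29.65
tool_pos: [469.3, 13.7, 199.6]
tool_rot: [[0.707, 0.707, 0.0], [0.707, -0.707, -0.0], [0.0, 0.0, -1.0]]
ft_force: [-0.1, -0.5, -0.9]
gripper_width: 0.643
gripper_force: 30.0
```

Request:
{"name": "step_arm", "arguments": {
  "slide": [
    [-2.49,4.7,0],
    [-2.49,4.7,0],
    [-2.49,4.7,0],
    [-2.49,4.7,0],
    [-2.49,4.7,0],
    [-2.49,4.7,0],
    [-2.52,4.74,0],
    [0,0,0]
  ],
  "rot": [
    [0,0,0],
    [0,0,0],
    [0,0,0],
    [0,0,0],
    [0,0,0],
    [0,0,0],
    [0,0,0],
    [0,0,0]
  ],
  "jaw": [5,5,5,5,5,5,5,5]
}}

```text
time_s: 30.65
tool_pos: [578.1, -345.7, 195.1]
tool_rot: [[0.71, 0.705, -0.004], [0.705, -0.709, 0.002], [-0.001, -0.005, -1.0]]
ft_force: [-0.5, -0.2, -1.0]
gripper_width: 0.641
gripper_force: 30.0
```

Request:
{"name": "step_arm", "arguments": {
  "slide": [
    [0,0,0],
    [0,0,1.5],
    [0,0,1.5],
    [0,0,0.6],
    [0,0,0.5],
    [0,0,0.3],
    [0,0,0.3],
    [0,0,0]
  ],
  "rot": [
    [0,0,0],
    [0,0,0],
    [0,0,0],
    [0,0,0],
    [0,0,0],
    [0,0,0],
    [0,0,0],
    [0,0,0]
  ],
  "jaw": [5,5,5,5,5,5,5,5]
}}

```text
time_s: 31.65
tool_pos: [579.1, -342.6, 152.6]
tool_rot: [[0.707, 0.707, -0.0], [0.707, -0.707, 0.0], [-0.0, -0.0, -1.0]]
ft_force: [0.3, -0.7, 0.2]
gripper_width: 0.644
gripper_force: 30.0
```

Request:
{"name": "step_arm", "arguments": {
  "slide": [
    [0,0,0.6],
    [0,0,0.4],
    [0,0,0.3],
    [0,0,0.3],
    [0,0,0.3],
    [0,0,0],
    [0,0,0],
    [0,0,0]
  ],
  "rot": [
    [0,0,0],
    [0,0,0],
    [0,0,0],
    [0,0,0],
    [0,0,0],
    [0,0,0],
    [0,0,0],
    [0,0,0]
  ],
  "jaw": [5,5,5,5,5,5,5,5]
}}

```text
time_s: 32.65
tool_pos: [579.2, -342.7, 133.9]
tool_rot: [[0.707, 0.707, 0.0], [0.707, -0.707, -0.0], [-0.0, 0.0, -1.0]]
ft_force: [-0.6, 0.1, -0.6]
gripper_width: 0.643
gripper_force: 30.0
```

Request:
{"name": "step_arm", "arguments": {
  "slide": [
    [0,0,0.1],
    [0,0,0],
    [0,0,0],
    [0,0,0],
    [0,0,-2.5],
    [0,0,-4],
    [0,0,-1.5],
    [0,0,0]
  ],
  "rot": [
    [0,0,0],
    [0,0,0],
    [0,0,0],
    [0,0,0],
    [0,0,0],
    [0,0,0],
    [0,0,0],
    [0,0,0]
  ],
  "jaw": [5,7.2,7.2,9.18,9.18,9.18,9.18,9.18]
}}

```text
time_s: 33.65
tool_pos: [579.4, -342.9, 213.4]
tool_rot: [[0.707, 0.707, 0.002], [0.707, -0.707, -0.001], [0.0, 0.002, -1.0]]
ft_force: [-0.4, 0.8, -0.4]
gripper_width: 1.007
gripper_force: 0.0
```

Request:
{"name": "step_arm", "arguments": {
  "slide": [
    [4.5,-2.4,0],
    [4.5,-2.4,0],
    [4.5,-2.4,0],
    [4.5,-2.4,0],
    [4.5,-2.4,0],
    [4.5,-2.4,0],
    [0,0,2],
    [0,0,2]
  ],
  "rot": [
    [0,0,0],
    [0,0,0],
    [0,0,0],
    [0,0,0],
    [0,0,0],
    [0,0,0],
    [0,0,0],
    [0,0,0]
  ],
  "jaw": [9.18,9.18,9.18,9.18,9.18,9.18,9.18,9.18]
}}

```text
time_s: 34.65
tool_pos: [667.3, -48.6, 169.9]
tool_rot: [[0.705, 0.709, -0.003], [0.709, -0.705, 0.0], [-0.002, -0.002, -1.0]]
ft_force: [0.5, -0.4, 0.2]
gripper_width: 1.002
gripper_force: 0.0
```

Request:
{"name": "step_arm", "arguments": {
  "slide": [
    [0,0,2],
    [0,0,0],
    [0,0,0],
    [0,0,0],
    [0,0,0],
    [0,0,0],
    [0,0,0],
    [0,0,0]
  ],
  "rot": [
    [0,0,0],
    [0,0,0],
    [0,0,0],
    [0,0,0],
    [0,0,0],
    [0,0,0],
    [0,0,0],
    [0,0,0]
  ],
  "jaw": [9.18,9.18,9.18,9.18,9.18,9.18,9.18,9.18]
}}

```text
time_s: 35.65
tool_pos: [668.1, -49.8, 152.8]
tool_rot: [[0.707, 0.707, 0.0], [0.707, -0.707, -0.0], [-0.0, 0.0, -1.0]]
ft_force: [0.3, 0.6, 0.2]
gripper_width: 0.999
gripper_force: 0.0
```

Run:
```python
from h import *
go(668.3,-49.6,16)
look('w7',668.3,-49.6,13)
f=np.load('w7.npz');W=cloud(f['K'],f['T'],f['d']);q=(np.hypot(W[...,0]-668,W[...,1]+50)<25)&(abs(W[...,2]-42)<3);P=W[q];print('knob',q.sum(),np.percentile(P,[2,98],0).round(1).tolist(),P.mean(0).round(1))
stack(579,-343,154,'t4')
p,d=optics.grab_frame('scene');cv2.imwrite('pics/s4.png',cv2.resize(p[150:350,60:330,::-1],None,fx=2.5,fy=2.5))
```

```text
t 35.65 tcp [668.1 -49.8 152.8] yaw 45.03 tilt [ 0.01 -0.01] slide cm [ 3.000e-02 -1.000e-02  1.368e+01]
w7 n 2380 z 12.2 mid [667.8 -47.7] ext [55.4 55.4] contour (array([668.08634158, -47.60761981]), np.float64(29.3497047572621))
knob 388 [[659.4, -56.4, 39.9], [676.7, -39.1, 43.6]] [668.3 -47.6  42. ]
t4 164 z [150.7 152.8 154.6] mid [ 578.2 -343.4] ext [55.9 57. ]
```

View pics/s4.png

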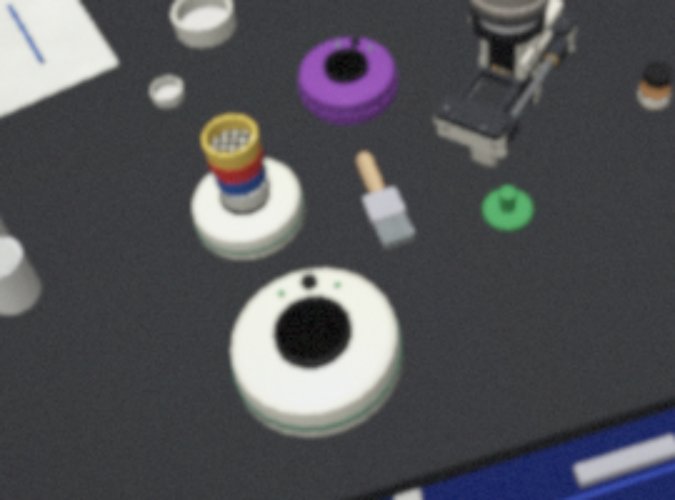

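View pics/w7.png

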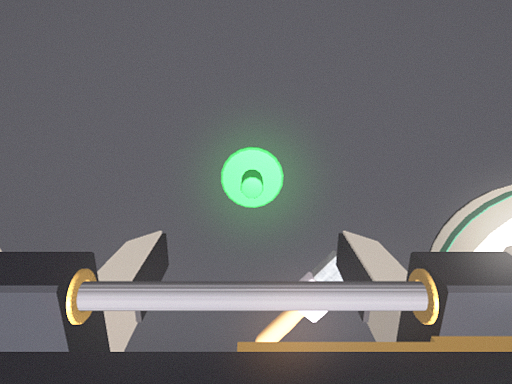

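The stack with yellow is level at (233,140) in the crop. The lid knob is at (252,186) in the wrist view, and the brush is clear of the fingers. I'll descend with a narrower opening.

Request:
{"name": "step_arm", "arguments": {
  "slide": [
    [0.14,-0.13,2],
    [0,0,3],
    [0,0,4],
    [0,0,3],
    [0,0,1.5],
    [0,0,0],
    [0,0,0],
    [0,0,0]
  ],
  "rot": [
    [0,0,0],
    [0,0,0],
    [0,0,0],
    [0,0,0],
    [0,0,0],
    [0,0,0],
    [0,0,0],
    [0,0,0]
  ],
  "jaw": [5,5,5,5,5,5,5,1]
}}

```text
time_s: 36.8
tool_pos: [669.1, -48.1, 19.3]
tool_rot: [[0.707, 0.707, 0.003], [0.707, -0.707, -0.001], [0.001, 0.002, -1.0]]
ft_force: [0.4, -0.8, -0.4]
gripper_width: 0.483
gripper_force: 0.0
```

Request:
{"name": "step_arm", "arguments": {
  "slide": [
    [0,0,0],
    [0,0,0],
    [0,0,0],
    [0,0,0],
    [0,0,0],
    [0,0,-3],
    [0,0,-5],
    [0,0,-1]
  ],
  "rot": [
    [0,0,0],
    [0,0,0],
    [0,0,0],
    [0,0,0],
    [0,0,0],
    [0,0,0],
    [0,0,0],
    [0,0,0]
  ],
  "jaw": [1,1,1,1,1,1,1,1]
}}

```text
time_s: 37.8
tool_pos: [670.1, -48.2, 111.5]
tool_rot: [[0.707, 0.707, 0.006], [0.707, -0.707, -0.001], [0.004, 0.005, -1.0]]
ft_force: [-0.5, 0.1, -1.3]
gripper_width: 0.212
gripper_force: 30.0
```

Request:
{"name": "step_arm", "arguments": {
  "slide": [
    [0,0,-4],
    [0,0,-4],
    [0,0,-1],
    [0,0,0],
    [-4.52,2.42,0],
    [-4.52,2.42,0],
    [-4.52,2.42,0],
    [-4.52,2.42,0]
  ],
  "rot": [
    [0,0,0],
    [0,0,0],
    [0,0,0],
    [0,0,0],
    [0,0,0],
    [0,0,0],
    [0,0,0],
    [0,0,0]
  ],
  "jaw": [1,1,1,1,1,1,1,1]
}}

```text
time_s: 38.8
tool_pos: [607.3, -245.2, 194.8]
tool_rot: [[0.707, 0.708, -0.004], [0.708, -0.707, 0.002], [-0.001, -0.004, -1.0]]
ft_force: [1.0, 0.1, -0.5]
gripper_width: 0.21
gripper_force: 30.0
```

Request:
{"name": "step_arm", "arguments": {
  "slide": [
    [-4.52,2.42,0],
    [-4.54,2.43,0],
    [0,0,0],
    [0,0,0],
    [0,0,0.8],
    [0,0,0.5],
    [0,0,0],
    [0,0,0]
  ],
  "rot": [
    [0,0,0],
    [0,0,0],
    [0,0,0],
    [0,0,0],
    [0,0,0],
    [0,0,0],
    [0,0,0],
    [0,0,0]
  ],
  "jaw": [1,1,1,1,1,1,1,1]
}}

```text
time_s: 39.8
tool_pos: [579.4, -342.3, 184.9]
tool_rot: [[0.706, 0.708, 0.0], [0.708, -0.706, -0.0], [-0.0, 0.0, -1.0]]
ft_force: [-0.3, 0.7, 0.0]
gripper_width: 0.209
gripper_force: 30.0
```

Request:
{"name": "step_arm", "arguments": {
  "slide": [
    [0,0,0.5],
    [0,0,0.4],
    [0,0,0.3],
    [0,0,0.3],
    [0,0,0.2],
    [0,0,0.2],
    [0,0,0],
    [0,0,0]
  ],
  "rot": [
    [0,0,0],
    [0,0,0],
    [0,0,0],
    [0,0,0],
    [0,0,0],
    [0,0,0],
    [0,0,0],
    [0,0,0]
  ],
  "jaw": [1,1,1,1,1,1,1,1]
}}

```text
time_s: 40.8
tool_pos: [579.2, -342.6, 165.8]
tool_rot: [[0.707, 0.707, 0.0], [0.707, -0.707, -0.0], [-0.0, 0.0, -1.0]]
ft_force: [0.3, -0.5, -0.7]
gripper_width: 0.207
gripper_force: 30.0
```

Request:
{"name": "step_arm", "arguments": {
  "slide": [
    [0,0,0.1],
    [0,0,0],
    [0,0,0],
    [0,0,0],
    [0,0,0],
    [0,0,-3],
    [0,0,-4],
    [0,0,-3]
  ],
  "rot": [
    [0,0,0],
    [0,0,0],
    [0,0,0],
    [0,0,0],
    [0,0,0],
    [0,0,0],
    [0,0,0],
    [0,0,0]
  ],
  "jaw": [1,1,4,4,5,5,5,5]
}}

```text
time_s: 41.8
tool_pos: [579.3, -342.7, 266.6]
tool_rot: [[0.707, 0.707, 0.001], [0.707, -0.707, -0.001], [0.0, 0.002, -1.0]]
ft_force: [0.1, 0.1, -0.6]
gripper_width: 0.544
gripper_force: 0.0
```

Request:
{"name": "step_arm", "arguments": {
  "slide": [
    [0,0,0],
    [0,-5,0],
    [0,-5,0],
    [0,-5,0],
    [0,-5,0],
    [0,-5,0],
    [0,0,0],
    [0,0,0]
  ],
  "rot": [
    [0,0,0],
    [0,0,0],
    [0,0,0],
    [0,0,0],
    [0,0,0],
    [0,0,0],
    [0,0,0],
    [0,0,0]
  ],
  "jaw": [5,5,5,5,5,5,5,5]
}}

```text
time_s: 42.8
tool_pos: [402.5, -166.2, 264.4]
tool_rot: [[0.707, 0.708, 0.0], [0.708, -0.707, -0.0], [-0.0, 0.0, -1.0]]
ft_force: [-0.2, 0.0, -0.6]
gripper_width: 0.543
gripper_force: 0.0
```

Run:
```python
from h import *
go(0,0,0)
stack(579,-343,160,'t5');stack(579,-343,190,'t6')
p,d=optics.grab_frame('scene');cv2.imwrite('pics/s5.png',cv2.resize(p[150:350,60:330,::-1],None,fx=2.5,fy=2.5))
```

```text
t 42.8 tcp [ 402.5 -166.2  264.4] yaw 45.04 tilt [ 0.01 -0.02] slide cm [-16.69 -40.23  26.43]
t5 269 z [157.4 159.3 160.9] mid [ 583.  -344.7] ext [46.6 52.9]
t6 68 z [186.8 189.1 190.7] mid [ 578.7 -343.4] ext [17.7 17.7]
```

View pics/s5.png

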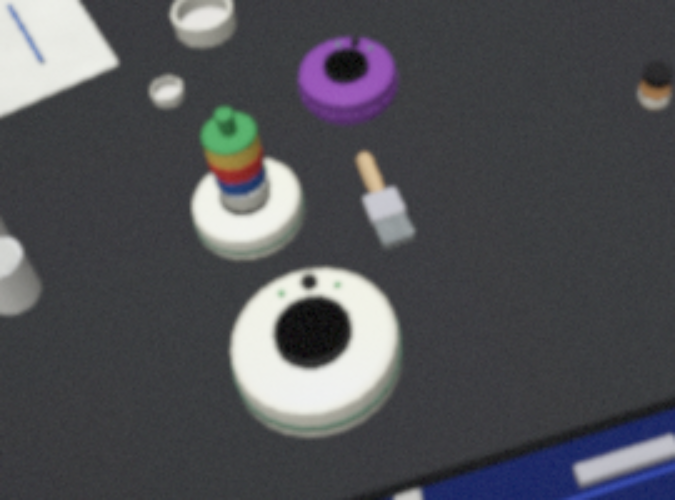

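The whole stack stands straight at (233,160) in the crop. The lid disc reads about 159 and the knob top about 189, against 160 and 190 expected, with the usual 1 mm offset. Handing in.

```bash
python3 -c "
from plant import r
print(r.job_done())"
```

```text
the job is handed in; nothing more can be done
None
```

The stack is built on the small cream shaker (white pan, blue, red and yellow sieves, green lid), seated to about 1 mm by camera, let go, and handed in at about 43 s; the hand-in returned no verdict.

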